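# Put the pop-button lid back on the walnut jar and lock it

### The arm

A 6-joint arm with a two-finger parallel gripper is mounted at the origin on the work surface. World frame = base frame: x ahead of the robot, y to its left, z up, the work surface at z = 0. Lengths are in m, angles in degrees, forces in N, time in s.
With the tool pointing down it reaches from about 0.35 to 0.875 m from the base axis. Payload 4.2 kg.
Tool frame: the origin (TCP) lies midway between the tips of the shut fingers; the grasp point (between the pads) lies 19 mm behind it; y points along the fingers, z is the direction in which the jaws open and shut, and the axes are right-handed (so a half turn about y gives the same grasp; the last joint's range is limited). The gripper opens to 87 mm and grips with 3 to 60 N. Pads are 19 mm wide; open, the fingers measure 117 mm over their backs; the gripper's body (75 mm by 190 mm) begins 51 mm behind the grasp point.
Start: joints at [-49.813, 22.042, 0.453, 0, -68.411, -14.817], TCP at [0.268, -0.565, 0.223] pointing down, gripper open.
Joint ranges: [-179.83, 179.83], [-69.29, 118.12], [-61.27, 80.66], [-181.25, 117.63], [-171.15, -9.14], [-177.46, 177.46]. Speed limits (degrees/s): [159.86, 159.86, 180, 180, 180, 180].

### API

Orientations are given as [roll, pitch, yaw] about the fixed x, y, z axes, in that order (R = Rz(yaw) Ry(pitch) Rx(roll)).
In Python, from workcell import env gives the robot as it stands. The module is installed in compiled form; this text tells all that it offers. Calls block until the motion is done:
- env.goto(position, orientation): joint-space move of the TCP to a pose.
- env.move_straight(position, rotation=None, rate=0.15, force_limit=None): straight line of the TCP; rotation=None keeps the orientation; rate is the mean speed in m/s. With force_limit (N) it stops when the force on the tool has changed by that much, and returns True; else False.
- env.set_joints(angles): joint-space move.
- env.gripper_to(opening, grasp_force=None): opening from 0.0 (shut) to 1.0 (fully open); grasp_force is the grip in N (None keeps the last); returns when the fingers have stopped.
- env.dwell(seconds).
- env.inverse_kinematics(position, orientation): joint angles nearest the present ones, or None.
- env.read_state(): the state.
- env.grab_frame(name): name is "scene" or "top"; returns a dict with "image" (384x512x3 uint8, blue, green, red), "fx", "fy", "cx", "cy" (pixels), "position" and "orientation" of the camera in the world. Camera axes: x right, y up, looking along -z (the intrinsics and any distortion apply to the point x, -y, -z); pixel columns grow to the right and rows downward; lengths in m; the calibration is good to about 2 mm. A picture is of the moment at which its call begins. There is no depth.
A pose or a line that the arm cannot do raises env.Unreachable and nothing moves.
- env.close_job(): hands the job in, once; it reports no verdict.
Trained networks look in a picture, given as the dict that the camera call returned (one of the last four; its "shot" number tells which), for a name from the list of things; names that differ only in an ending like _2 or _b are one class to them, and where a whole thing is asked for, a point or a joint stands for the part that bears it (a point fixed in the world has none). Each returns a list of dicts, best first, with "score" (0 to 1); they miss things now and then, are a little off and sometimes report something else, mostly with a low value. They report only what shows in the picture. A call takes as long as a camera call. They do not tell look-alikes from the thing itself.
- env.search_frame(picture, thing): "xyz" ([x, y, z] in m, in world coordinates, good to about 4 mm: the middle of the surface that is visible of it).
- env.trace(picture, thing): "mask" (384x512 bool, what is visible of it).
The state is a dict: "clock": time; "joint_positions": joint angles; "qvel": joint speeds; "joint_torque": joint torques, N m; "position": TCP position; "tool_rot": TCP orientation; "force": force on the tool from outside, world axes, zero at the start; "wrist_torque": the same for the moment, N m; "opening": opening from 0.0 (shut) to 1.0 (fully open).
Only numpy, scipy, OpenCV 4.12 (cv2) and the standard library are available. Lean on these libraries where they do the work, as an engineer would, in place of code of your own. Each camera call takes 0.05 s, during which the arm holds its last target. There are 200 camera calls.

### The job

The lid of the walnut jar was left on the counter with its button clicked down, so its seal is spread and it will not go in. Press the button gently until it clicks and pops up, lift the lid by the raised button and seat it fully home in the jar's mouth with the button still up, then press the button gently until it clicks and stays down, and let go. Never lean hard on the lid, keep the jar standing where it is, and leave the mug, tumbler and pepper mill alone.

Things in the scene. Friction and masses are not known exactly. Their poses are not given: they have to be found in the camera images.
- lid_center (a point): White square jar lid, loose, about 190 g: flange 97 x 97 x 8 mm on a plug 81 x 81 mm, 18 mm deep, tapering to 78 mm over its lowest 3 mm. This point: on its axis, 13 mm above the plug's underside and 13 mm below the flange's top. z up through the button; x, y along the sides (same at each quarter turn). Starts lying on its plug on the counter. Home on the jar, it is 5 mm below the mouth point.
- lid: The same lid; the origin is the centre of the plug's underside, z up. Grey seal bars in the plug's four sides stand out about 4 mm each when the button is down (too wide for the mouth) and draw in flush when it is up. Pushing the lid down by its raised button with more than 4 N starts to press the button in.
- button_face (a point): Centre of the flat top of the lid's round metal button, 54 mm wide, straight sides, z up: 17 mm above the flange's top when up, 4 mm when locked. Push-push: pressed fully and let go, it changes over (down pops up, up stays down); a part press changes nothing. Sprung 5 to 9 N, from 16.4 mm below up on a rubber stop that adds 12 N per mm; changes over 16.7 mm down, at about 12 N; 13 to 16 N is a full press, over 20 N too hard.
- canister_mouth (a point): Clear square storage jar with walnuts, loose, about 650 g, 94 x 94 x 120 mm outside, walls 4.5 mm, mouth 85 x 85 mm. This point is the centre of the mouth, level with the rim, 120 mm above the counter. z up, x and y along the sides (same at each quarter turn).
- canister: The same jar; the origin is the centre of its underside, on the counter.
- mug: Pink mug, 85 mm high, 78 mm in diameter, handle on +y; the origin is the centre of its underside. A bystander.
- tumbler: Clear glass tumbler, 110 mm high, 68 mm in diameter; the origin is the centre of its underside. A bystander.
- pepper_mill: Dark wooden pepper mill, 100 mm high, 52 mm in diameter; the origin is the centre of its underside. A bystander.
Mind the look-alikes: they are no part of the job. Leave any blue or red look-alike of the lid alone.

How it is judged:
By the outcome, as a careful person would: the job done as asked, in the order asked, and still so for the second after the job is handed in, with the robot touching nothing.
It also fails if it takes over 67 s, if anything falls off the work surface, if the arm or the gripper's body presses on something with over 40 N, if the wrist force passes 120 N, or if a joint passes its speed limit or range.

## Working session

There is one attempt and no reset: what is moved stays moved. The work goes in short steps, each a Python script; the robot and the scene stay as the last script left them, time stands still between calls to the robot, and variables do not carry over. Pictures are saved under pics/ and viewed, about 8 in all and at most 12, crops included, and the job is handed in when it is done.

```bash
mkdir -p pics; ls; python3 - <<'E'
from workcell import env
import cv2,numpy as np
s=env.read_state();print(s['clock'],s['position'],s['tool_rot'],s['force'],s['opening'])
for n in("scene","top"):
    f=env.grab_frame(n);cv2.imwrite(f"pics/{n}0.png",f["image"]);print({k:v for k,v in f.items() if k!="image"})
    for t in("lid","lid_center","button_face","canister_mouth","canister","mug","tumbler","pepper_mill"):
        print(t,[(np.round(d["xyz"],3).tolist(),round(d["score"],2)) for d in env.search_frame(f,t)][:4])
E
```

```text
pics
0.0 [ 0.2675458  -0.56416501  0.22147106] [-8.98761780e+01  3.11213849e-03  2.53580887e+01] [-0.9312915  -0.2691398   0.22059797] 0.99827773732418
{'fx': 426.45996974066793, 'fy': 426.45996974066793, 'cx': 251.98118818698737, 'cy': 187.2506279178261, 'position': array([ 1.52481451, -0.09527005,  0.91774819]), 'orientation': array([ 4.98934438e+01, -4.98968112e-02,  8.52038468e+01]), 'shot': 1}
lid [([0.668, -0.145, 0.023], 0.93), ([0.517, -0.192, 0.028], 0.85), ([0.375, -0.094, 0.025], 0.78)]
lid_center [([0.516, -0.191, 0.022], 0.78), ([0.665, -0.149, 0.025], 0.69), ([0.378, -0.09, 0.023], 0.63)]
button_face [([0.666, -0.147, 0.038], 0.82), ([0.367, -0.094, 0.041], 0.61), ([0.505, -0.19, 0.027], 0.53)]
canister_mouth [([0.481, 0.173, 0.08], 0.59)]
canister [([0.48, 0.172, 0.076], 0.93)]
mug [([0.677, 0.331, 0.05], 0.95)]
tumbler [([0.725, -0.333, 0.076], 0.91)]
pepper_mill [([0.738, 0.009, 0.052], 0.86)]
{'fx': 350.9210985797943, 'fy': 350.9210985797943, 'cx': 255.60309834719695, 'cy': 190.59077120123507, 'position': array([0.3927404 , 0.01841713, 0.88633006]), 'orientation': array([ 12.05817281,  -0.28068776, -94.06156052]), 'shot': 2}
lid [([0.358, -0.087, 0.025], 0.73), ([0.503, -0.189, 0.023], 0.69), ([0.648, -0.144, 0.024], 0.64)]
lid_center [([0.499, -0.194, 0.023], 0.97), ([0.363, -0.092, 0.028], 0.91), ([0.655, -0.145, 0.029], 0.78)]
button_face [([0.505, -0.193, 0.029], 0.88), ([0.361, -0.089, 0.037], 0.86), ([0.654, -0.145, 0.046], 0.85), ([0.71, 0.01, 0.07], 0.69)]
canister_mouth [([0.452, 0.178, 0.075], 0.81)]
canister [([0.453, 0.182, 0.069], 0.57)]
mug [([0.66, 0.338, 0.048], 0.93)]
tumbler [([0.708, -0.332, 0.07], 0.76), ([0.504, -0.193, 0.03], 0.51)]
pepper_mill [([0.711, 0.01, 0.071], 0.86)]
```

View pics/scene0.png

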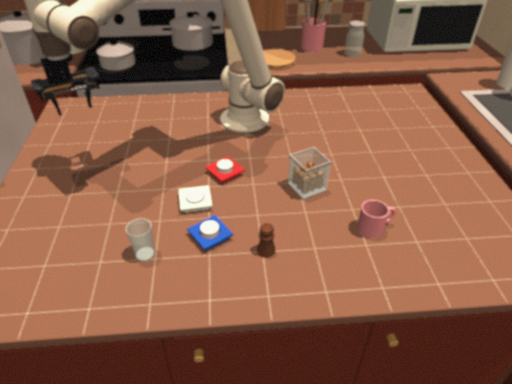

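View pics/top0.png

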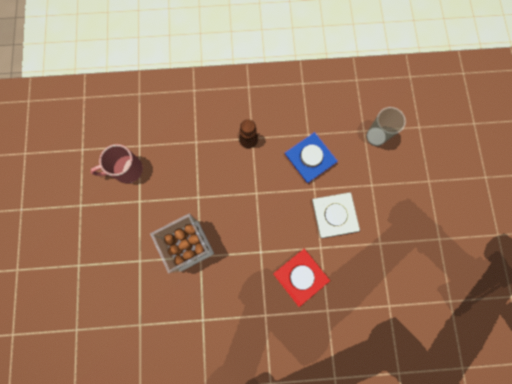

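The top picture shows the white lid at (336,215), its button down, and the jar at (182,243). The red lid is at (302,277) and the blue one at (312,156). I'll fit the lid and jar poses with silhouettes from both cameras.

```bash
cat > h.py <<'E'
from workcell import env
import cv2,numpy as np
from scipy.spatial.transform import Rotation as R
from scipy.optimize import minimize
def proj(f,P):
    Rc=R.from_euler('xyz',f["orientation"],degrees=True).as_matrix()
    c=(np.atleast_2d(P)-f["position"])@Rc
    return np.c_[f["cx"]+f["fx"]*c[:,0]/-c[:,2], f["cy"]-f["fy"]*c[:,1]/-c[:,2]]
def box(x,y,yaw,w,z0,z1):
    c=np.array([[1,1],[1,-1],[-1,-1],[-1,1]])*w/2
    a=np.radians(yaw);c=c@np.array([[np.cos(a),np.sin(a)],[-np.sin(a),np.cos(a)]])+[x,y]
    return np.vstack([np.c_[c,np.full(4,z)] for z in(z0,z1)])
def hullmask(f,P,s=4):
    h=cv2.convexHull(proj(f,P).astype(np.float32))[:,0]
    m=np.zeros((384*s,512*s),np.uint8)
    cv2.fillPoly(m,[np.round((h+.5)*s*16-8).astype(np.int32)],1,shift=4)
    return cv2.resize(m.astype(np.float32),(512,384),interpolation=cv2.INTER_AREA)
def fit(fm,x0,w,z0,z1):
    "fm: list of (frame,mask). returns x,y,yaw, mismatch fraction"
    def cost(p): return sum(np.abs(hullmask(f,box(p[0]/1e3,p[1]/1e3,p[2],w,z0,z1))-m).sum()/m.sum() for f,m in fm)
    best=None
    for a in(0,22,45,67):
        S=np.array([[0,0,0],[12,0,0],[0,12,0],[0,0,15]])+[x0[0]*1e3,x0[1]*1e3,a]
        r=minimize(cost,S[0],method='Nelder-Mead',options=dict(initial_simplex=S,xatol=.05,fatol=1e-4))
        if best is None or r.fun<best.fun: best=r
    return best.x[0]/1e3,best.x[1]/1e3,best.x[2]%90,best.fun
def nearmask(f,thing,p):
    q=proj(f,p)[0]
    for d in env.trace(f,thing):
        v,u=np.nonzero(d["mask"])
        if np.hypot(u.mean()-q[0],v.mean()-q[1])<18: return d["mask"].astype(np.float32)
E
python3 - <<'E'
from h import *
F=[env.grab_frame(n) for n in("scene","top")]
for t,p,w,z0,z1 in(("lid",[.505,-.191,.022],.097,.018,.026),("canister",[.46,.175,.06],.094,0,.12)):
    fm=[(f,nearmask(f,t,p)) for f in F]
    print(t,[None if m is None else m.sum() for _,m in fm])
    fm=[a for a in fm if a[1] is not None]
    for s in [fm]+[[a] for a in fm]: print(np.round(fit(s,p,w,z0,z1),4))
E
```

```text
lid [np.float32(733.0), np.float32(370.0)]
[ 0.5052 -0.1915  6.8732  3.3136]
[ 0.5043 -0.1915  6.0114  0.0849]
[ 0.5333 -0.198  30.9277  3.1238]
canister [np.float32(1698.0), np.float32(2293.0)]
[ 0.4528  0.1773 23.7685  0.077 ]
[ 0.4486  0.1788 22.4555  0.0331]
[4.53400e-01 1.77200e-01 2.38674e+01 2.27000e-02]
```

```bash
cat >> h.py <<'E'
def whitemask(f,p,r=45,thr=130):
    q=proj(f,p)[0];im=f["image"].astype(int)
    m=((im.min(2)>thr)).astype(np.uint8)
    yy,xx=np.mgrid[:384,:512];m[(np.hypot(xx-q[0],yy-q[1])>r)]=0
    n,l,st,c=cv2.connectedComponentsWithStats(m)
    k=1+np.argmax(st[1:,4]);m=(l==k).astype(np.uint8)
    cs,_=cv2.findContours(m,cv2.RETR_EXTERNAL,cv2.CHAIN_APPROX_NONE);cv2.drawContours(m,cs,-1,1,-1)
    return m.astype(np.float32)
E
python3 - <<'E'
from h import *
F=[env.grab_frame(n) for n in("scene","top")]
p=[.505,-.191,.022]
for thr in(110,130,150):
  fm=[(f,whitemask(f,p,thr=thr)) for f in F]
  print(thr,[m.sum() for _,m in fm])
  for s in [fm]+[[a] for a in fm]: print(np.round(fit(s,p,.097,.018,.026),4))
for y in range(-180,180,45):
  print(y,[None if (q:=env.inverse_kinematics(P,[-90,0,y])) is None else np.round(q[[0,5]] if hasattr(q,'shape') else [q[0],q[5]]) for P in([.504,-.192,.15],[.453,.177,.25])])
E
```

```text
110 [np.float32(807.0), np.float32(1672.0)]
[ 0.5018 -0.1926  5.877   0.2018]
[ 0.4984 -0.1918  8.0037  0.133 ]
[ 0.5027 -0.1924  5.4477  0.0511]
130 [np.float32(734.0), np.float32(1615.0)]
[ 0.5006 -0.1922  5.7155  0.1539]
[ 0.4962 -0.19    4.5449  0.0634]
[ 0.5025 -0.1925  6.2814  0.0313]
150 [np.float32(696.0), np.float32(1567.0)]
[ 0.5004 -0.1925  5.9957  0.1538]
[ 0.497  -0.1911  6.2436  0.0508]
[ 0.5025 -0.1926  6.0166  0.0268]
-180 [array([-4., 94.]), array([41., 49.])]
-135 [array([ -4., 139.]), array([41., 94.])]
-90 [array([  -4., -176.]), array([ 41., 139.])]
-45 [array([  -4., -131.]), array([  41., -176.])]
0 [array([ -4., -86.]), array([  41., -131.])]
45 [array([ -4., -41.]), array([ 41., -86.])]
90 [array([-4.,  4.]), array([ 41., -41.])]
135 [array([-4., 49.]), array([41.,  4.])]
```

```bash
cat >> h.py <<'E'
def st(m=""):
    s=env.read_state();print(m,"t%.1f"%s["clock"],np.round(s["position"],4),np.round(s["tool_rot"],1),"F",np.round(s["force"],1),"op %.3f"%s["opening"]);return s
def press(x,y,yaw,z0,z1,lim=13.6,rate=.004):
    env.move_straight([x,y,z0],rate=.1); st("above")
    hit=env.move_straight([x,y,z1],rate=rate,force_limit=lim); s=st(f"hit {hit}")
    return hit
E
python3 - <<'E'
from h import *
x,y=.5025,-.1925
env.gripper_to(0)
env.goto([x,y,.09],[-90,0,96]);st()
press(x,y,96,.036,.022)
env.move_straight([x,y,.09],rate=.15);st()
f=env.grab_frame("scene");cv2.imwrite("pics/s1.png",cv2.resize(f["image"][140:260,130:290],None,fx=4,fy=4,interpolation=2))
E
```

```text
t4.5 [ 0.5026 -0.1932  0.0903] [-90.    0.   95.9] F [-0.2  0.7 -0.7] op 0.004
above t5.2 [ 0.5029 -0.1928  0.0363] [-90.   0.  96.] F [ 0.6  0.1 -0.3] op 0.003
hit True t7.7 [ 0.5025 -0.1925  0.0267] [-90.    0.   96.1] F [-1.6  1.6  9.7] op 0.001
 t8.3 [ 0.5019 -0.1923  0.0893] [-89.9  -0.   96. ] F [-0.4 -0.1  0.3] op 0.007
```

View pics/s1.png

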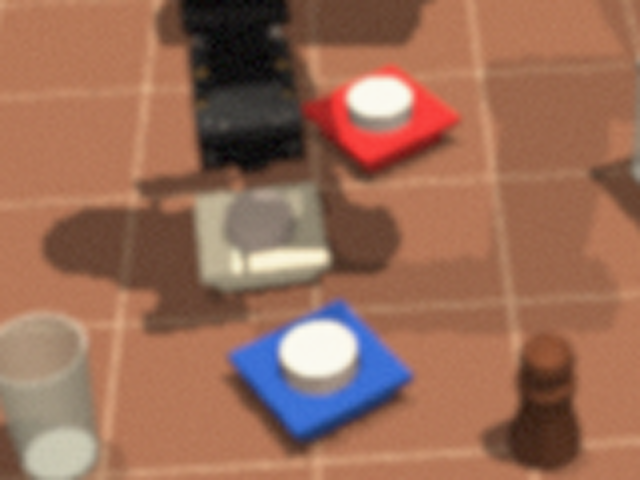

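```bash
python3 - <<'E'
from h import *
x,y=.5025,-.1925
env.move_straight([x,y,.052],rate=.1)
hit=env.move_straight([x,y,.034],rate=.012,force_limit=3.5); st(hit)
E
```

```text
True t9.8 [ 0.5025 -0.1925  0.0421] [-89.9   0.   96. ] F [0.6 1.2 3.7] op 0.002
```

```bash
python3 - <<'E'
from h import *
x,y=.5025,-.1925
env.move_straight([x,y,.075],rate=.15)
env.gripper_to(1.0,12)
hit=env.move_straight([x,y,.0295],rate=.08,force_limit=4); st(hit)
env.gripper_to(0,12); st("grip")
env.move_straight([x,y,.10],rate=.08); st("lift")
env.goto([.47,.05,.23],[-90,0,114]);st()
f=env.grab_frame("top");cv2.imwrite("pics/t2.png",f["image"])
E
```

```text
False t12.4 [ 0.5028 -0.1926  0.0297] [-89.8  -0.   96. ] F [-0.3  0.   0.3] op 1.000
grip t13.1 [ 0.5025 -0.1925  0.0296] [-89.8  -0.   96. ] F [-1.3 -0.6  2.1] op 0.615
lift t14.1 [ 0.502  -0.1924  0.0994] [-89.7  -0.   96. ] F [ 0.6 -0.4 -1.1] op 0.617
 t15.2 [0.4696 0.0494 0.2291] [-89.9  -0.  114. ] F [ 1.2  0.6 -1.7] op 0.613
```

View pics/t2.png

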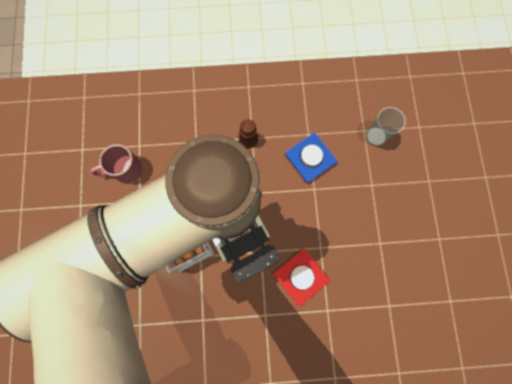

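```bash
python3 - <<'E'
from h import *
x,y=.4534,.1772
env.goto([x,y,.20],[-90,0,114])
env.move_straight([x,y,.172],rate=.08);st()
f=env.grab_frame("scene");np.savez("f3.npz",**f)
cv2.imwrite("pics/s3.png",cv2.resize(f["image"][100:220,250:370],None,fx=5,fy=5,interpolation=2))
E
```

```text
t16.3 [0.4538 0.1767 0.1722] [-90.    0.  113.9] F [ 1.  -0.3 -2.7] op 0.611
```

View pics/s3.png

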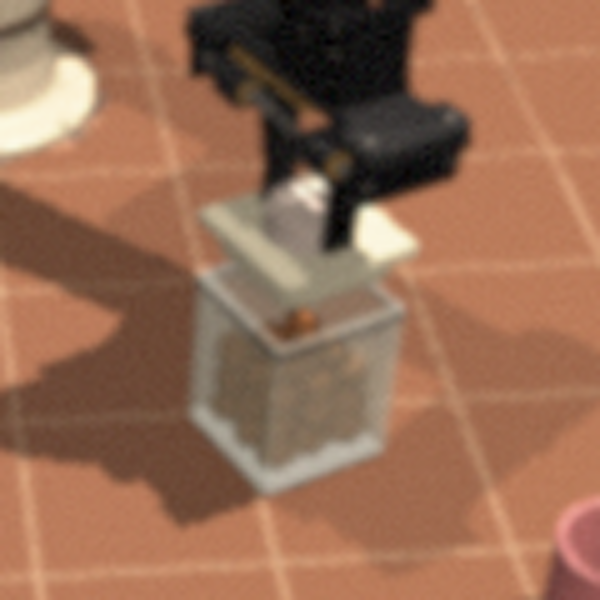

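```bash
python3 - <<'E'
from h import *
f=dict(np.load("f3.npz"))
c=lambda P:np.round((proj(f,P)-[250,100]+.5)*5-.5)
zb=.1722-.0296
print("lid top",c(box(.4538,.1767,23.9,.097,zb+.018,zb+.026)).tolist())
print("rim",c(box(.4534,.1772,23.9,.094,0,.12)).tolist())
# least-squares pose from hand-read corners  (left,front,right)
from scipy.optimize import least_squares
def solve(obs,w,z,x0):
    def res(p):
        q=proj(f,box(p[0],p[1],p[2],w,z,z)[:4]);q=(q-[250,100]+.5)*5-.5
        return np.concatenate([q[np.argmin(((q-o)**2).sum(1))]-o for o in np.array(obs)])
    r=least_squares(res,x0,x_scale=[.001,.001,1]);return np.round(r.x,4),np.round(r.fun,1)
print(solve([(200,213),(302,285),(418,240)],.097,zb+.026,[.45,.177,24]))
print(solve([(200,272),(280,354),(407,303)],.094,.12,[.45,.177,24]))
E
```

```text
lid top [[414.0, 258.0], [283.0, 303.0], [195.0, 222.0], [323.0, 181.0], [416.0, 247.0], [284.0, 292.0], [196.0, 212.0], [324.0, 171.0]]
rim [[382.0, 456.0], [264.0, 501.0], [186.0, 420.0], [301.0, 378.0], [404.0, 310.0], [279.0, 354.0], [196.0, 275.0], [317.0, 235.0]]
(array([ 0.4489,  0.1805, 29.3185]), array([-0.8, -0.5, -2.3,  3.6,  3.2, -3.6]))
(array([ 0.4499,  0.1796, 24.2285]), array([-1.5,  0.1,  2.2, -3.2, -0.8,  3.3]))
```

```bash
python3 - <<'E'
from h import *
f=dict(np.load("f3.npz"))
cv2.imwrite("pics/s3z.png",cv2.resize(f["image"][130:175,284:340],None,fx=13,fy=13,interpolation=cv2.INTER_CUBIC))
E
```

```text
(no output)
```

View pics/s3z.png

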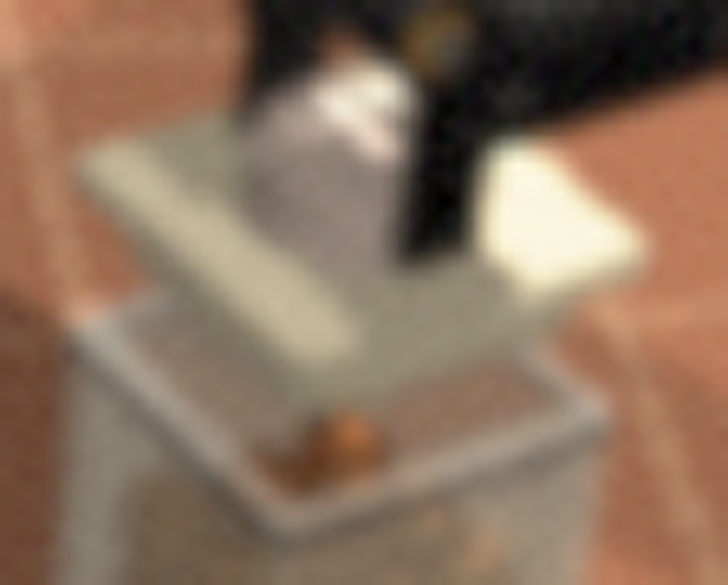

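```bash
python3 - <<'E'
from h import *
f=dict(np.load("f3.npz"))
C=lambda P:(proj(f,P)-[284,130]+.5)*13-.5
from scipy.optimize import least_squares
def solve(obs,w,z,x0):
    def res(p):
        q=C(box(p[0],p[1],p[2],w,z,z)[:4])
        return np.concatenate([q[np.argmin(((q-o)**2).sum(1))]-o for o in np.array(obs,float)])
    r=least_squares(res,x0,x_scale=[.001,.001,1]);return np.round(r.x,4),np.round(r.fun,1)
zb=.1722-.0296
print(solve([(75,165),(310,362),(648,245)],.097,zb+.026,[.45,.177,26]))
print(solve([(75,335),(283,530),(610,410)],.094,.12,[.45,.177,24]))
for yw in(20,24,28,32):
    q=C(box(.4489,.1785,yw,.097,zb+.026,zb+.026)[:4]); r=C(box(.4489,.1785,yw,.094,.12,.12)[:4])
    s=lambda q:[round((q[1]-q[2])[1]/(q[1]-q[2])[0],3),round((q[0]-q[1])[1]/(q[0]-q[1])[0],3)]
    print(yw,np.round(q[:3]).tolist(),"lid",s(q),"rim",s(r))
E
```

```text
(array([ 0.452 ,  0.1786, 25.3374]), array([-1. , -4.9,  1.5,  4.8, -0.6, -0.3]))
(array([ 0.4532,  0.1777, 24.5294]), array([-6.1, -7.9,  5.4,  2.2,  0.4,  4.9]))
20 [[640.0, 252.0], [281.0, 354.0], [78.0, 139.0]] lid [np.float64(1.058), np.float64(-0.284)] rim [np.float64(1.103), np.float64(-0.295)]
24 [[643.0, 241.0], [302.0, 358.0], [73.0, 149.0]] lid [np.float64(0.911), np.float64(-0.342)] rim [np.float64(0.949), np.float64(-0.355)]
28 [[645.0, 230.0], [322.0, 361.0], [69.0, 160.0]] lid [np.float64(0.793), np.float64(-0.406)] rim [np.float64(0.825), np.float64(-0.421)]
32 [[646.0, 218.0], [343.0, 363.0], [67.0, 171.0]] lid [np.float64(0.694), np.float64(-0.478)] rim [np.float64(0.722), np.float64(-0.496)]
```

```bash
python3 - <<'E'
from h import *
x,y,Y=.4540,.1767,113.3
env.move_straight([x,y,.155],rotation=[-90,0,Y],rate=.05);st()
for dx,dy in((0,0),(.0015,-.001),(-.0015,.001),(.001,.0015),(-.001,-.0015)):
    hit=env.move_straight([x+dx,y+dy,.1305],rate=.012,force_limit=3.2); s=st((hit,dx,dy))
    if s["position"][2]<.136: break
    env.move_straight([x+dx,y+dy,.153],rate=.05)
f=env.grab_frame("scene");np.savez("f4.npz",**f)
cv2.imwrite("pics/s4.png",cv2.resize(f["image"][110:200,265:355],None,fx=6,fy=6,interpolation=cv2.INTER_CUBIC))
E
```

```text
t16.9 [0.4539 0.1766 0.1547] [-90.    0.  113.3] F [-0.7  0.7 -1.4] op 0.616
(True, 0, 0) t18.6 [0.4541 0.1767 0.1315] [-90.    0.  113.3] F [-0.2 -0.1  4. ] op 0.618
```

View pics/s4.png

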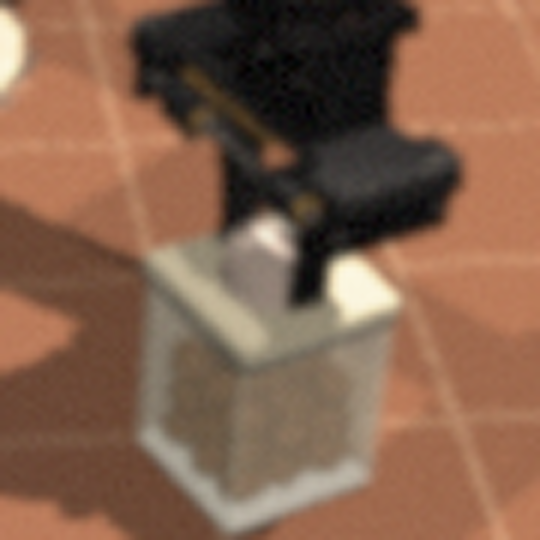

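```bash
python3 - <<'E'
from h import *
x,y=.4540,.1767
env.gripper_to(1.0);st("open")
env.move_straight([x,y,.18],rate=.1)
env.gripper_to(0)
hit=press(x,y,113.3,.150,.124,lim=13.6,rate=.005)
env.move_straight([x,y,.16],rate=.05)
hit=env.move_straight([x,y,.126],rate=.015,force_limit=3.2); st(("probe",hit))
env.move_straight([x,y,.2],rate=.15)
env.goto([.35,-.2,.3],[-90,0,90]);st()
F=[env.grab_frame(n) for n in("scene","top")]
cv2.imwrite("pics/e.png",np.hstack([cv2.resize(F[0]["image"][110:200,265:355],(390,390),interpolation=2),cv2.resize(F[1]["image"][190:295,130:235],(390,390),interpolation=2)]))
np.savez("f5.npz",**F[1])
E
```

```text
open t19.6 [0.4531 0.1762 0.1301] [-89.8   0.  113.3] F [-0.  -0.8  0.6] op 0.997
above t22.2 [0.4542 0.1767 0.15  ] [-8.980e+01  1.000e-01  1.133e+02] F [-0.2 -1.2  0.5] op 0.004
hit True t26.1 [0.4541 0.1767 0.1288] [-8.980e+01  1.000e-01  1.133e+02] F [-2.5 -0.4  9.2] op 0.005
('probe', True) t28.6 [0.454  0.1767 0.1321] [-8.980e+01  1.000e-01  1.133e+02] F [-1.6  0.2  3.1] op 0.004
 t30.7 [ 0.3503 -0.1996  0.2995] [-89.9  -0.   90. ] F [-0.4  0.4  0.4] op 0.003
```

View pics/e.png

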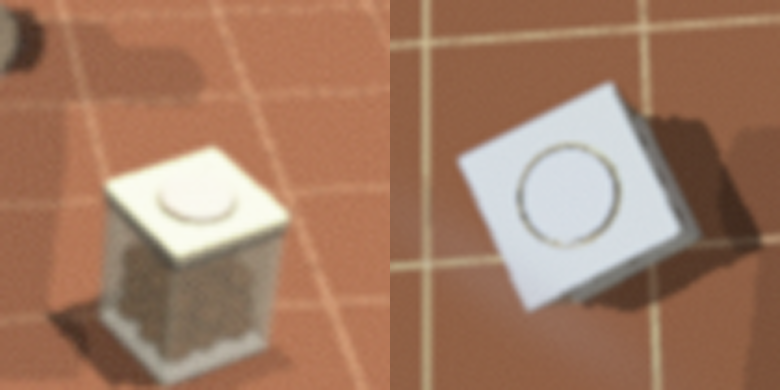

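The lid is flush on the jar and the button is low. The probe touched it at 0.1321 m, against 0.132 m for locked and home.

```bash
python3 - <<'E'
from h import *
env.close_job();st()
E
```

```text
the job is handed in; nothing more can be done
the job is handed in; nothing more can be done
```

I did the job in the order asked and handed it in at about 31 s of the 67 s allowed.

- **Button up:** I pressed the lid's button with a 13.6 N stop. A light touch afterwards found it raised, with its face at about 0.042 m.
- **Lid home:** I lifted the lid by the raised button, turned it to match the jar and lowered it with a 3.2 N stop. It stopped at 0.1315 m, against 0.1316 m expected for fully home. The force then read 4.0 N, right at the 4 N where the button starts to press in.
- **Button still up when seated:** I judged this from the picture before letting go, not by touch. In the final press, contact force built up over the expected full travel.
- **Button locked:** I pressed again with the same 13.6 N stop. A light touch found the face at 0.1321 m, against 0.132 m expected for locked with the lid home.

The last pictures show the lid flush and square on the upright jar, with the button low. The arm was clear of everything, and I sent no move near the mug, tumbler, pepper mill or coloured lids.

- **Camera offset:** The scene camera placed things about 4 mm off the top camera in x, so I used the top camera and checked the alignment over the jar.
- **Press force:** The force read just after each press was only 9 to 10 N, so I relied on the touch checks to confirm each click.
- **Not measured:** I did not measure the jar's position again after the lid went on.

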